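# Tuck a chassis cover under its flap and hold it shut on the interlock plunger

### The job

The grey equipment chassis on the bench has an open top with a spring plunger (an interlock switch) standing in it. While the steel access cover still lies on the bench, press the plunger head down to its stop and let it spring back up; then pick the cover up by its handle, tuck its plain edge (the one farther from the handle) about 2 cm under the hinged steel flap at the back of the chassis without lifting the flap, with the cover straight and centred over the opening, and press the cover down flat on the deck so that the plunger is pushed in. The plunger would lift the cover again, so finish still holding it pressed flat; leave the dish, tub and bottle where they are.

Things in the scene. Friction and masses are not known exactly. Their poses are not given: they have to be found in the camera images.
- chassis: Grey sheet-steel chassis fixed to the bench (it does not move when pushed), 200 long (x) x 150 wide (y), its flat top deck 40 mm above the bench. Origin: centre of its underside on the bench; x points from its vented front to the back with the flap, y left, z up. The deck has an 80 (x) x 76 (y) mm opening centred on the origin. A riser 120 mm wide (y) stands on the deck from x = +72 to +100 mm, 8 mm high: it is the back stop for the cover and carries the flap.
- flap (a joint): Steel flap, 120 wide x 47 x 3 mm, hinged along its back edge on the riser (hinge line at chassis x = +94, z = 51.5 mm) and lapping 27 mm out over the deck towards the front; held down only by its 50 g weight. Value is the lift in rad: 0 lying level, positive as its front edge rises. At 0 its underside is 8 mm above the deck, top 11 mm.
- flap_edge (a point): Middle of the lower front edge of the flap: at 0 rad it is at chassis x = +45, y = 0, z = 48 mm.
- plunger (a joint): Spring plunger, white round head 16 mm across, upright in the opening. Value is how far it is pressed down in m: 0 up, 0.008 at its stop. The spring pushes up with about 3 N at the top and 7 N at the stop and returns it by itself. A cover flat on the deck holds it at 0.007.
- plunger_top (a point): Centre of the top of the plunger head: chassis x = -20, y = 0, 7 mm above the deck when up (z = 47 mm), 1 mm below the deck at the stop.
- cover: Loose flat steel cover, 120 (x) x 100 (y) x 3 mm, 0.15 kg (varies), lying on the bench handle up. Origin: centre of its underside; +x points to the plain edge that goes under the flap, z up. Its dark strap handle stands upright across it (along its y) at x = -15 mm, nearer the other edge: two legs carrying a flat-sided grip bar 12 thick (x) x 54 long (y), from 18 to 36 mm above the underside.
- cover_grip (a point): Centre of the cover's grip bar, 27 mm above the cover's underside; pinch the bar from above across its 12 mm thickness (along the cover's x).
- cover_nose (a point): Middle of the lower plain edge of the cover, 60 mm ahead (+x) of its origin.
- dish: Metal dish of screws, 85 mm across, 18 high, a bystander; origin under its centre.
- tub: Round tub with dark lid, 47 mm across, 29 high, a bystander; origin under its centre.
- bottle: White bottle, 65 mm across, 124 high, a bystander; origin under its centre.
Mind the look-alikes: they are no part of the job. Several things look just like the cover: the one meant starts farthest from the robot's base.

How it is judged:
On the way, in this order (a step that is already met when the one before it is completed fails the run):
1. the plunger is pressed to its stop while the cover still lies on the bench (value of joint plunger above 0.007 m and distance of cover from where it was at the start of the episode below 0.03 m), for 0.05 s.
2. the plunger has sprung back up (value of joint plunger below 0.002 m), for 0.1 s.
3. the cover's plain edge is under the flap (x of cover_nose in the frame of chassis between 0.057 and 0.076 m and y of cover_nose in the frame of chassis between -0.008 and 0.008 m and z of cover_nose in the frame of chassis between 0.036 and 0.046 m), for 0.2 s.
At the end, for the whole second after the job is handed in: Cover edge 12 to 31 mm under the flap, within 8 mm of the middle, 0.1 rad of straight, 0.035 rad of level; plunger held at least 6 mm in; flap lifted under 0.1 rad; fingers press the cover with over 2 N; bystanders within 30 mm of their places; all through the last second (all of step 3 and angle between the x axis of cover and the x axis of chassis, either way round below 0.1 rad and angle between cover's own z axis and vertical below 0.035 rad and value of joint plunger above 0.006 m and value of joint flap below 0.1 rad and contact force between the fingers and cover above 2 N and distance of each of dish, tub, bottle from where it was at the start of the episode below 0.03 m); the arm keeps its last pose, push and grip.
It fails at once if the flap is lifted (more than 0.15 rad) (value of joint flap above 0.15 rad).
It fails at once if a bystander (dish, tub, bottle) is moved more than 30 mm (distance of any of dish, tub, bottle from where it was at the start of the episode above 0.03 m).
It also fails if it takes over 51 s, if anything falls off the work surface, if the arm or the gripper's body presses on something with over 40 N, if the wrist force passes 120 N, or if a joint passes its speed limit or range.

### The arm

A 7-joint arm with a two-finger parallel gripper is mounted at the origin on a cart in front of the work surface, level with it; the furniture and walls round the work are solid. World frame = base frame: x ahead of the robot, y to its left, z up, the work surface at z = 0. Lengths are in m, angles in rad, forces in N, time in s.
With the tool pointing down it reaches from about 0.425 to 0.975 m from the base axis. Payload 16.7 kg.
Tool frame: the origin (TCP) lies midway between the tips of the shut fingers; the grasp point (between the pads) lies 19 mm behind it (env.grip_depth is the y of the grasp point in the tool frame, in m); y points along the fingers, z is the direction in which the jaws open and shut, and the axes are right-handed (so a half turn about y gives the same grasp; the last joint's range is limited). The gripper opens to 85 mm and grips with 20 to 120 N. Pads are 22 mm wide; open, the fingers measure 114 mm over their backs; the gripper's body (76 mm by 85 mm) begins 54 mm behind the grasp point. The pads swing forward as they close: fully open they stand 13 mm farther back than shut.
Start: joints at [0.983, 0.426, 0.074, 1.606, -0.034, 1.111, -0.067], TCP at [0.287, -0.611, 0.231] pointing down, gripper open.
Joint ranges: [-2.85, 2.85], [-0.5, 2.14], [-1.23, 1.37], [0.21, 2.46], [-1.02, 4.16], [0.16, 2.05], [-2.73, 2.73]. Speed limits (rad/s): [1.89, 1.89, 2.39, 2.39, 3.01, 3.01, 3.01].

### API

Orientations are given as [roll, pitch, yaw] about the fixed x, y, z axes, in that order (R = Rz(yaw) Ry(pitch) Rx(roll)).
In Python, from rig import env gives the robot as it stands. The module is installed in compiled form; this text tells all that it offers.
- The arm moves only by the shell command python3 -m jog 'ROWS' [FORCE]. ROWS is JSON, one flat list of numbers, 7 for each row, row after row: the shift along the tool's x, y, z as a fraction of full scale, then the turn, a rotation vector about the tool's x, y, z as a fraction of full scale, then the closure, from 0 (fully open) to 1 (shut). A call has 1 to 8 rows; each row is the pose to reach, as a shift and turn from the pose commanded when the call began, along the tool's axes at that moment, turning the shorter way round; what a row does not reach only later rows make up. Full scale, the value 1, is 0.1 m for a shift and 180 degrees for a turn. A row lasts 1/10 s, in which the tool goes at most 50 mm and 8.59 degrees, less where a joint would pass 70% of its speed; a pose out of reach is approached as far as the arm can. A call with a number of a shift or a turn outside -1 to 1 is refused whole. A call with a gripper value outside its range is refused whole. The fingers move at their own pace and stop on an object; FORCE is the grip in N (left out, the last holds). Time passes only in rows, so rows that repeat a pose let the fingers close. It gives the time, the measured TCP pose, the force and the opening at its end, in the units of the state.
- env.observe(): the state, without advancing time (a new reading comes with each control period).
- env.grab_frame(name): name is "scene" or "top"; returns the picture (420x560x3 uint8, red, green, blue); there is no depth.
- env.get_calibration(name): a dict with "camera_matrix" (3x3 intrinsics, pixels), "eye" and "attitude" of the camera in the world. Camera axes: x right, y down, z forward; pixel columns grow to the right and rows downward; lengths in m; the calibration is good to about 2 mm. A picture is of the moment at which its call begins. get_calibration takes no time and is no camera call.
- env.job_done(): hands the job in, once; it reports no verdict.
The state is a dict: "t": time; "joints": joint angles; "qvel": joint speeds; "joint_torque": joint torques, N m; "tcp_pos": TCP position; "orientation": TCP orientation; "force": force on the tool from outside, world axes, zero at the start; "torque": the same for the moment, N m; "gripper_width": finger opening in m.
Only numpy, scipy, OpenCV 4.12 (cv2) and the standard library are available. Lean on these libraries where they do the work, as an engineer would, in place of code of your own. Each camera call takes 0.05 s, during which the arm holds its last target. There are 200 camera calls.

## Working session

There is one attempt and no reset: what is moved stays moved. The work goes in short steps, Python scripts to look and compute and a shell command to move; the robot and the scene stay as the last step left them, time stands still between calls to the robot, and variables do not carry over. Pictures are saved under pics/ and viewed, about 8 in all and at most 12, crops included, and the job is handed in when it is done.

```bash
mkdir -p pics
python3 - <<'E'
from rig import env
import cv2
print(env.observe()); print(env.grip_depth)
for n in("scene","top"):
    print(env.get_calibration(n)); cv2.imwrite(f"pics/{n}0.png",env.grab_frame(n)[:,:,::-1])
E
```

```text
{'t': 0.0, 'joints': array([ 0.98248793,  0.42676274,  0.07384776,  1.60659123, -0.03409917,
        1.11081036, -0.06709667]), 'qvel': array([-0.00072501,  0.00096526, -0.0004824 ,  0.00151904,  0.00063723,
        0.00033985,  0.00070003]), 'joint_torque': array([-9.13344174e-04, -9.49817991e+01,  3.76030549e+00, -4.63515508e+01,
        1.91899535e-02,  9.96513030e-03,  1.04071514e-06]), 'tcp_pos': array([ 0.28658508, -0.61069495,  0.23059697]), 'orientation': array([-1.57210490e+00, -9.86504064e-05, -2.70280882e+00]), 'force': array([-0.83099065, -0.40760999, -0.27188252]), 'torque': array([-0.01224284, -0.00567949, -0.0155276 ]), 'gripper_width': 0.08540755844801054}
-0.0187
{'camera_matrix': array([[525.35030185,   0.        , 274.62499286],
       [  0.        , 525.35030185, 211.86071747],
       [  0.        ,   0.        ,   1.        ]]), 'eye': array([-0.13237612,  0.46020989,  1.02665735]), 'attitude': array([-2.45928582,  0.01822875, -2.15854086])}
{'camera_matrix': array([[432.55172094,   0.        , 280.75695924],
       [  0.        , 432.55172094, 214.86001718],
       [  0.        ,   0.        ,   1.        ]]), 'eye': array([0.40844042, 0.05849778, 0.90592462]), 'attitude': array([-2.95437576e+00, -1.49414030e-03, -1.56884441e+00])}
```

View pics/scene0.png

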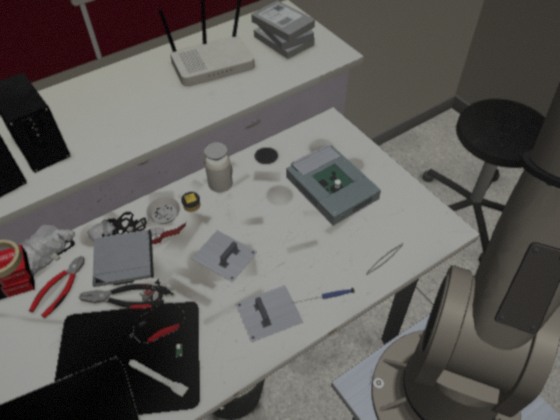

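View pics/top0.png

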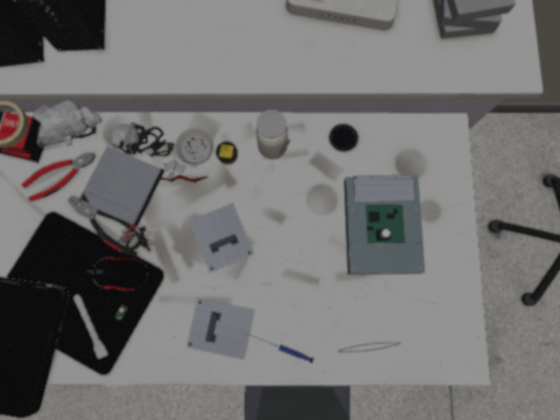

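The top view shows two cover look-alikes: A at (222,238) and B at (220,329). The grey box at (120,185) has no handle. Image-up is +x, so A is farther from the base. I'll check A in a close crop and measure its corners, along with the chassis.

```bash
cat > h.py <<'E'
import numpy as np
from scipy.spatial.transform import Rotation as R
from rig import env
def cam(n):
    c=env.get_calibration(n); return c["camera_matrix"],c["eye"],R.from_euler("xyz",c["attitude"]).as_matrix()
def unproj(n,uv,z):
    K,e,A=cam(n); d=A@np.linalg.solve(K,np.array([*uv,1.])); return e+d*(z-e[2])/d[2]
def proj(n,p):
    K,e,A=cam(n); q=K@(A.T@(np.asarray(p)-e)); return q[:2]/q[2]
def tool():
    s=env.observe(); return s["tcp_pos"],R.from_euler("xyz",s["orientation"]),s
E
python3 - <<'E'
from h import *
import cv2
for c in ((222,238),(220,329)): print(unproj("top",c,0), np.hypot(*unproj("top",c,0)[:2]))
g=np.median([env.grab_frame("top") for _ in range(3)],0).astype('uint8')[:,:,::-1]
a=g[195:285,180:265]; b=g[168:283,338:433]
f=lambda x,k:cv2.convertScaleAbs(cv2.resize(x,None,fx=k,fy=k,interpolation=cv2.INTER_CUBIC),alpha=1.4)
A=f(a,5);B=f(b,5)  # A 425x450, B 475x575
H=np.zeros((575,900,3),'uint8');H[:450,:425]=A;H[:575,425:900]=B
cv2.imwrite("pics/c1.png",H[:, :][:, :800] if 0 else cv2.resize(H,(800,511)))
E
```

```text
[0.53009094 0.18134783 0.        ] 0.5602530159303942
[0.34398844 0.18033891 0.        ] 0.3883943513031074
```

View pics/c1.png

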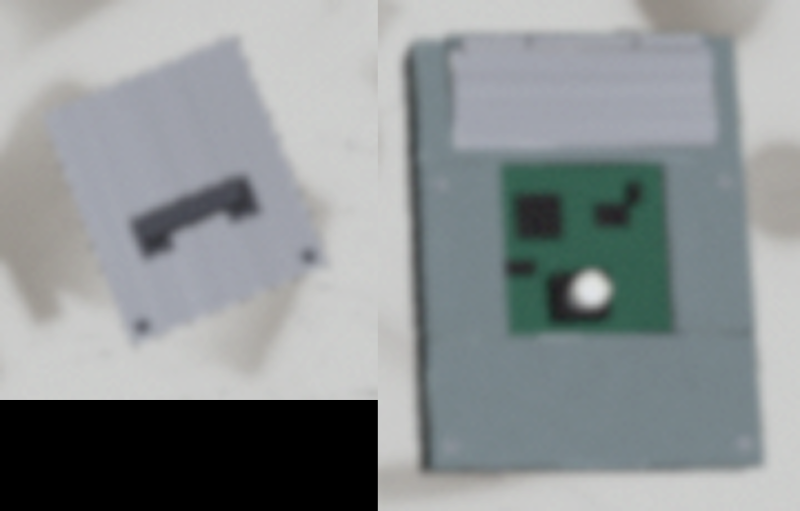

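Crop: cover A has its handle nearer the lower edge (the screw-hole edge) and its plain edge at the upper left, corners (50,118) and (239,38). The chassis has its flap at the top and the plunger at (590,289). Now fitting poses.

```bash
cat > fit.py <<'E'
from h import *
from scipy.optimize import least_squares
def fit(n,pts,uv,x0):
    def T(v): return (R.from_euler("z",v[2]).apply(pts)+[v[0],v[1],0])
    r=least_squares(lambda v:np.ravel([proj(n,p)-u for p,u in zip(T(v),uv)]),x0)
    return r.x,r.fun.reshape(-1,2)
E
python3 - <<'E'
from fit import *
s=4/4.5**1; k=1/(5*800/900)
ca=np.array([(50,118),(239,38),(325,265),(135,345)])*k+[180,195]
pa=np.array([(60,50,3),(60,-50,3),(-60,-50,3),(-60,50,3)])/1e3
v,f=fit("top",pa,ca,[.53,.18,.4]); print("cover",v.round(4),f.round(1).tolist())
cb=(np.array([(423,470),(763,465),(503,163),(664,163),(673,330),(510,333),(590,289),(453,148),(716,146)])-[377.8,0])*k+[338,168]
pb=np.array([(-100,75,40),(-100,-75,40),(40,38,40),(40,-38,40),(-40,-38,40),(-40,38,40),(-20,0,47),(47,60,51),(47,-60,51)])/1e3
w,f=fit("top",pb,cb,[.55,-.15,0]); print("chassis",w.round(4),f.round(1).tolist())
C=R.from_euler("z",w[2])
print("plunger",C.apply([-.02,0,.047])+[*w[:2],0],"grip",R.from_euler("z",v[2]).apply([-.015,0,.027])+[*v[:2],0])
print(proj("scene",C.apply([-.02,0,.047])+[*w[:2],0]),proj("scene",R.from_euler("z",v[2]).apply([-.015,0,.036])+[*v[:2],0]))
p,o,st=tool(); print(o.as_matrix().round(3))
for n,c in(("dish",(194,146)),("tub",(228,152)),("bottle",(272,150))): print(n,unproj("top",c,0).round(3))
E
```

```text
cover [0.5303 0.1807 0.3922] [[-1.3, -0.9], [0.2, -0.4], [1.6, 0.4], [-0.5, 0.8]]
chassis [ 0.5544 -0.1534  0.005 ] [[1.1, -0.2], [0.1, 0.7], [-1.0, -0.1], [-0.1, -0.2], [0.0, 1.1], [-1.0, 0.5], [0.2, 0.1], [0.3, -1.2], [0.3, -0.9]]
plunger [ 0.53443396 -0.15353657  0.047     ] grip [0.5164005 0.1750098 0.027    ]
[337.7168353  180.57508665] [229.35729486 248.41087168]
[[-0.905 -0.     0.425]
 [-0.425  0.001 -0.905]
 [ 0.    -1.    -0.001]]
dish [0.734 0.248 0.   ]
tub [0.72  0.173 0.   ]
bottle [0.725 0.077 0.   ]
```

```bash
cat > need.py <<'E'
from h import *
import sys
def need(x,y,z,yaw,q=0):
    # tool y down, tool z (jaws) at world angle yaw; prints shift/turn fractions from the measured pose
    p,o,s=tool()
    zt=np.array([np.cos(yaw),np.sin(yaw),0]); yt=np.array([0,0,-1.]); xt=np.cross(yt,zt)
    t=R.from_matrix(np.c_[xt,yt,zt])
    print("t",round(s["t"],2),"p",p.round(4),"F",s["force"].round(1),"w",round(s["gripper_width"],4),"j",s["joints"].round(2))
    print("need shift",(o.inv().apply(np.array([x,y,z])-p)/.1).round(3),"turn",((o.inv()*t).as_rotvec()/np.pi).round(4))
need(*map(float,sys.argv[1:5]))
E
for i in 1; do
python3 -m jog '[-0.84,0,-0.62,0,0,0,1, -0.84,0,-0.62,0,0,0,1]'
python3 -m jog '[-0.84,0,-0.62,0,0,0,1, -0.84,0,-0.62,0,0,0,1]'
python3 -m jog '[-0.84,0,-0.62,0,0,0,1, -0.84,0,-0.62,0,0,0,1]'
python3 -m jog '[-0.84,0.3,-0.62,0,0,0,1, -0.84,0.6,-0.62,0,0,0,1]'
done; python3 need.py .5344 -.1535 .10 0.005
```

```text
t: 0.45
tcp_pos: [0.3339, -0.5226, 0.2308]
orientation: [-1.571, -0.0, -2.705]
force: [2.0, 0.4, 0.3]
gripper_width: 0.0591
t: 0.65
tcp_pos: [0.3825, -0.4333, 0.2313]
orientation: [-1.571, 0.0, -2.703]
force: [1.5, -0.6, -0.1]
gripper_width: 0.0283
t: 0.85
tcp_pos: [0.4301, -0.3453, 0.2315]
orientation: [-1.57, 0.0, -2.703]
force: [1.1, 0.4, -0.0]
gripper_width: 0.0004
t: 1.05
tcp_pos: [0.4734, -0.2689, 0.1877]
orientation: [-1.567, 0.004, -2.701]
force: [0.4, -1.0, -1.1]
gripper_width: 0.0004
t 1.05 p [ 0.4734 -0.2689  0.1877] F [ 0.4 -1.  -1.1] w 0.0004 j [ 0.49  0.26 -0.11  1.94  0.04  0.93 -0.77]
need shift [-1.041  0.878 -0.787] turn [-0.0017 -0.3615 -0.0004]
```

```bash
python3 -m jog '[-0.8,0.4,-0.6,0,-0.045,0,1, -0.8,0.4,-0.6,0,-0.09,0,1, -0.8,0.4,-0.6,0,-0.135,0,1, -0.8,0.4,-0.6,0,-0.18,0,1, -0.8,0.4,-0.6,0,-0.226,0,1, -0.8,0.4,-0.6,0,-0.271,0,1, -0.8,0.4,-0.6,0,-0.316,0,1, -0.8,0.4,-0.6,0,-0.362,0,1]' >/dev/null
python3 -m jog '[0,0,0,0,0,0,1,0,0,0,0,0,0,1,0,0,0,0,0,0,1]'; python3 need.py .5344 -.1535 .06 0.005
```

```text
t: 2.15
tcp_pos: [0.5178, -0.1827, 0.1458]
orientation: [-1.571, 0.0, -1.569]
force: [0.4, 0.5, -0.3]
gripper_width: -0.0002
t 2.15 p [ 0.5178 -0.1827  0.1458] F [ 0.4  0.5 -0.3] w -0.0002 j [ 0.52  0.34 -0.36  1.95  0.16  0.87  0.08]
need shift [-0.292  0.858  0.167] turn [ 0.     -0.0011 -0.    ]
```

```bash
python3 -m jog '[-0.29,0.4,0.17,0,0,0,1,-0.29,0.8,0.17,0,0,0,1,-0.29,0.8,0.17,0,0,0,1,-0.29,0.8,0.17,0,0,0,1]'; python3 need.py .5344 -.1535 .037 0.005
python3 - <<'E'
from h import *
import cv2
p=[.5344,-.1535,.047]
o=[]
for n in("scene","top"):
    u=proj(n,p).astype(int); g=env.grab_frame(n)[:,:,::-1]; print(u)
    o.append(cv2.convertScaleAbs(cv2.resize(g[u[1]-50:u[1]+50,u[0]-50:u[0]+50],(400,400),interpolation=cv2.INTER_CUBIC),alpha=1.5))
cv2.imwrite("pics/p1.png",np.hstack(o))
E
```

```text
t: 2.55
tcp_pos: [0.5343, -0.1537, 0.0661]
orientation: [-1.572, 0.0, -1.567]
force: [-0.5, 0.0, 0.9]
gripper_width: 0.0
t 2.55 p [ 0.5343 -0.1537  0.0661] F [-0.5  0.   0.9] w 0.0 j [ 0.44  0.46 -0.34  1.99  0.23  0.73 -0.04]
need shift [-0.002  0.291  0.002] turn [ 0.0005 -0.0003 -0.0001]
[337 180]
[385 233]
```

View pics/p1.png

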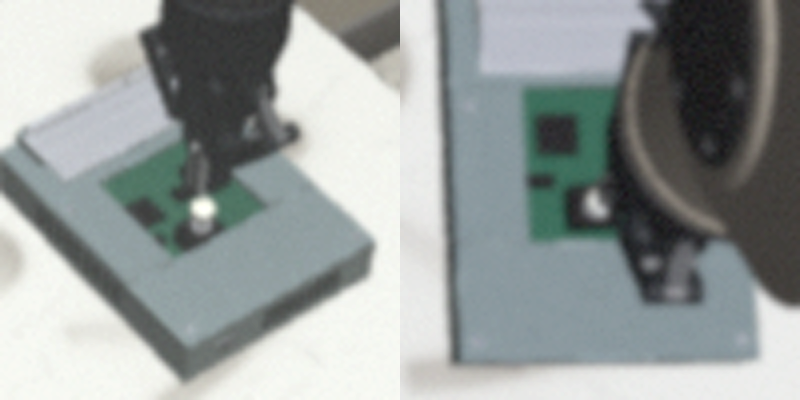

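The scene view shows the shut fingertips (200,190) directly above the plunger head (203,208). Pressing now.

```bash
python3 -m jog '[0,0.1,0,0,0,0,1,0,0.2,0,0,0,0,1,0,0.24,0,0,0,0,1,0,0.27,0,0,0,0,1,0,0.29,0,0,0,0,1,0,0.29,0,0,0,0,1,0,0.29,0,0,0,0,1]'; python3 need.py .5344 -.1535 .037 0.005
```

```text
t: 3.35
tcp_pos: [0.5352, -0.1541, 0.0385]
orientation: [-1.57, -0.001, -1.566]
force: [-9.7, -0.2, 36.9]
gripper_width: 0.0002
t 3.35 p [ 0.5352 -0.1541  0.0385] F [-9.7 -0.2 36.9] w 0.0002 j [ 0.43  0.5  -0.33  2.    0.25  0.67 -0.06]
need shift [-0.006  0.015 -0.008] turn [-0.0003 -0.0001  0.0004]
```

The plunger reached its stop: z = 0.0385 at 37 N. Retracting and moving to the cover.

```bash
python3 -m jog '[0,-0.2,0,0,0,0,1,0,-0.5,0,0,0,0,1,0,-0.8,0,0,0,0,1,0,-0.8,0,0,0,0,1]'
python3 -m jog '[-0.4,0,0,0,0,0,0.4,-0.8,0,0,0,0,0,0,-0.8,0,0,0,0,0,0]'
python3 -m jog '[-0.4,0,0,0,0,0,0,-0.8,0,0,0,0,0,0,-0.8,0,0,0,0,0,0]'
python3 -m jog '[-0.4,0,0,0,0,0,0,-0.8,0,0,0,0,0,0,-0.8,0,0,0,0,0,0]'
python3 -m jog '[-0.4,0,0,0,-0.04,0,0,-0.8,0,0,0,-0.08,0,0,-0.8,0,0,0,-0.123,0,0,-0.8,0,0,0,-0.123,0,0,-0.8,0,0,0,-0.123,0,0]'
python3 need.py .5164 .1750 .075 0.392
python3 - <<'E'
from fit import *
import cv2
# bar top check
print(proj("top",[.5164,.1750,.036]), "seen ~(222.8,240.5)")
E
```

```text
t: 3.75
tcp_pos: [0.5364, -0.1539, 0.1202]
orientation: [-1.566, -0.001, -1.566]
force: [0.4, -0.4, 0.4]
gripper_width: -0.0
t: 4.05
tcp_pos: [0.5339, -0.0682, 0.1164]
orientation: [-1.571, 0.002, -1.56]
force: [0.5, -0.9, -0.5]
gripper_width: 0.0432
t: 4.35
tcp_pos: [0.5334, 0.0117, 0.1165]
orientation: [-1.571, 0.002, -1.56]
force: [0.2, -1.0, 0.1]
gripper_width: 0.0845
t: 4.65
tcp_pos: [0.5329, 0.0915, 0.1165]
orientation: [-1.571, 0.002, -1.56]
force: [0.0, -0.6, 1.1]
gripper_width: 0.0853
t: 5.15
tcp_pos: [0.533, 0.165, 0.1162]
orientation: [-1.572, -0.0, -1.184]
force: [-0.0, -0.5, -0.2]
gripper_width: 0.0853
t 5.15 p [0.533  0.165  0.1162] F [-0.  -0.5 -0.2] w 0.0853 j [ 0.02  0.42 -0.54  1.95  0.29  0.85 -0.28]
need shift [-0.155  0.412 -0.115] turn [ 0.0004 -0.0018  0.0001]
[222.60577041 242.34846274] seen ~(222.8,240.5)
```

```bash
python3 -m jog '[-0.08,0.2,-0.06,0,0,0,0,-0.15,0.4,-0.1,0,0,0,0,-0.15,0.4,-0.1,0,0,0,0,-0.15,0.4,-0.1,0,0,0,0]'; python3 need.py .5175 .1755 .0085 0.392
python3 - <<'E'
from h import *
import cv2
p=[.518,.175,.03]
o=[]
for n in("scene","top"):
    u=proj(n,p).astype(int); g=env.grab_frame(n)[:,:,::-1]; print(u)
    o.append(cv2.convertScaleAbs(cv2.resize(g[u[1]-50:u[1]+50,u[0]-50:u[0]+50],(400,400),interpolation=cv2.INTER_CUBIC),alpha=1.5))
cv2.imwrite("pics/g1.png",np.hstack(o))
E
```

```text
t: 5.55
tcp_pos: [0.5183, 0.1755, 0.077]
orientation: [-1.571, -0.0, -1.182]
force: [0.6, -0.7, 0.6]
gripper_width: 0.0854
t 5.55 p [0.5183 0.1755 0.077 ] F [ 0.6 -0.7  0.6] w 0.0854 j [-0.02  0.46 -0.52  1.99  0.33  0.77 -0.35]
need shift [-0.003  0.685 -0.007] turn [ 0.0002 -0.001   0.0001]
[229 249]
[223 241]
```

View pics/g1.png

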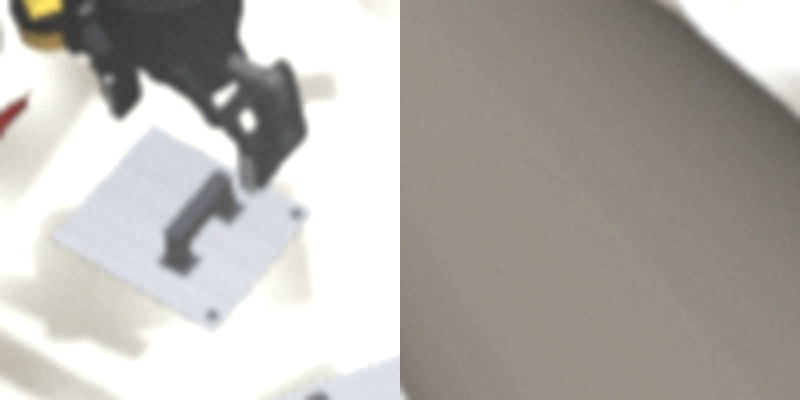

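The open fingers straddle the handle bar, with the bar running from (175,225) to (225,180) in the scene crop. Descending and gripping.

```bash
python3 -m jog '[0,0.25,0,0,0,0,0,0,0.5,0,0,0,0,0,0,0.64,0,0,0,0,0,0,0.685,0,0,0,0,0,0,0.685,0,0,0,0,0.5,0,0.685,0,0,0,0,1,0,0.685,0,0,0,0,1,0,0.685,0,0,0,0,1]' 60
python3 -m jog '[0,0,0,0,0,0,1,0,0,0,0,0,0,1,0,0,0,0,0,0,1,0,0,0,0,0,0,1]'
python3 need.py .5175 .1755 .0085 0.392
```

```text
t: 6.45
tcp_pos: [0.5185, 0.1766, 0.0091]
orientation: [-1.57, -0.0, -1.179]
force: [-0.6, -0.4, -1.2]
gripper_width: 0.0279
t: 6.85
tcp_pos: [0.5183, 0.1766, 0.0089]
orientation: [-1.57, -0.0, -1.179]
force: [-1.4, -1.6, 8.8]
gripper_width: 0.0108
t 6.85 p [0.5183 0.1766 0.0089] F [-1.4 -1.6  8.8] w 0.0108 j [-0.07  0.57 -0.47  2.03  0.41  0.64 -0.42]
need shift [ 0.007  0.004 -0.012] turn [-0.0002 -0.0001  0.0001]
```

Gripped (width 10.8 mm). Lifting, turning square to the chassis, and traversing.

```bash
python3 -m jog '[0,-0.3,0,0,0,0,1,0,-0.7,0,0,0.02,0,1,0,-1,0,0,0.06,0,1,0,-1,0,0,0.1,0,1,0,-1,0,0,0.123,0,1,0,-1,0,0,0.123,0,1]' 100
python3 -m jog '[0.3,0,0,0,0,0,1,0.6,0,0,0,0,0,1,0.9,0,0,0,0,0,1,0.9,0,0,0,0,0,1]'
python3 -m jog '[0.3,0,0,0,0,0,1,0.6,0,0,0,0,0,1,0.9,0,0,0,0,0,1,0.9,0,0,0,0,0,1]'
python3 -m jog '[0.3,0,-0.1,0,0,0,1,0.6,0,-0.1,0,0,0,1,0.9,0,-0.1,0,0,0,1,0.9,0,-0.1,0,0,0,1,0.9,0,-0.1,0,0,0,1]'
python3 need.py .509 -.1532 .075 0.005
```

```text
t: 7.45
tcp_pos: [0.518, 0.1765, 0.1087]
orientation: [-1.57, -0.0, -1.567]
force: [0.3, -0.5, -0.7]
gripper_width: 0.0102
t: 7.85
tcp_pos: [0.5182, 0.0822, 0.1079]
orientation: [-1.572, -0.002, -1.568]
force: [-0.6, 0.4, -1.1]
gripper_width: 0.0106
t: 8.25
tcp_pos: [0.5186, -0.0073, 0.108]
orientation: [-1.572, -0.001, -1.568]
force: [-0.3, 1.7, -1.2]
gripper_width: 0.0101
t: 8.75
tcp_pos: [0.5094, -0.0933, 0.1082]
orientation: [-1.571, 0.0, -1.565]
force: [0.2, 0.4, -0.9]
gripper_width: 0.0105
t 8.75 p [ 0.5094 -0.0933  0.1082] F [ 0.2  0.4 -0.9] w 0.0105 j [ 0.39  0.35 -0.39  2.05  0.19  0.78 -0.11]
need shift [ 0.599  0.331 -0.008] turn [ 0.0001  0.0003 -0.0001]
```

```bash
python3 -m jog '[0.3,0,0,0,0,0,1,0.6,0.1,0,0,0,0,1,0.6,0.3,0,0,0,0,1,0.6,0.33,0,0,0,0,1,0.6,0.33,0,0,0,0,1]'
python3 need.py .509 -.1532 .075 0.005
python3 - <<'E'
from h import *
import cv2
o=[]
for n,c in(("scene",(330,185)),("top",(385,235))):
    u=c; g=env.grab_frame(n)[:,:,::-1]
    o.append(cv2.convertScaleAbs(cv2.resize(g[u[1]-65:u[1]+65,u[0]-50:u[0]+50],(400,520),interpolation=cv2.INTER_CUBIC),alpha=1.5))
cv2.imwrite("pics/h1.png",np.hstack(o))
E
```

```text
t: 9.25
tcp_pos: [0.5097, -0.1517, 0.075]
orientation: [-1.572, 0.001, -1.563]
force: [0.0, -0.6, -1.5]
gripper_width: 0.0103
t 9.25 p [ 0.5097 -0.1517  0.075 ] F [ 0.  -0.6 -1.5] w 0.0103 j [ 0.46  0.42 -0.35  2.04  0.21  0.72 -0.02]
need shift [ 0.015  0.    -0.007] turn [ 0.0004  0.0009 -0.0004]
```

View pics/h1.png

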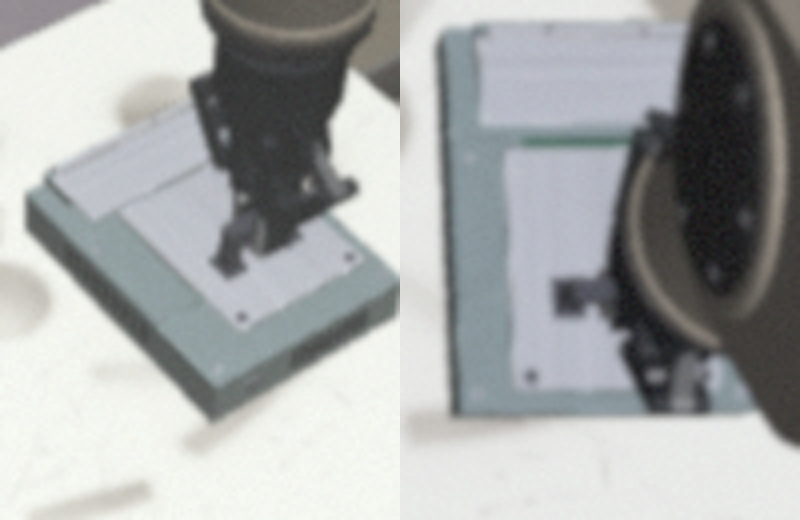

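The cover is level over the opening. In the scene crop I see corners at (120,208), (240,330) and (365,257). In the top crop its left corners are at (503,150) and (513,390), and the chassis front-left is at (455,412). Fitting the in-hand pose.

Run:
```python
from h import *
from scipy.optimize import least_squares
S=lambda a:np.array(a)/4+[280,120]; T=lambda a:(np.array(a)-[400,0])/4+[335,170]
def fit2(obs,x0,z0=0):
    def f(v): 
        r=[]
        for n,p,u in obs: r+=list(proj(n,R.from_euler("z",v[2]).apply(np.array(p)/1e3)+[v[0],v[1],z0])-u)
        return r
    q=least_squares(f,x0); return q.x,np.reshape(q.fun,(-1,2)).round(1).tolist()
z=.066
for name,ob in(("scene",[("scene",(60,50,3),S((120,208))),("scene",(-60,50,3),S((240,330))),("scene",(-60,-50,3),S((365,257)))]),("top",[("top",(60,50,3),T((503,150))),("top",(-60,50,3),T((513,390)))])):
    print(name,fit2(ob,[.525,-.15,0],z))
cs=[("scene",(-100,75,40),S((213,388))),("scene",(47,60,51),S((95,220))),("scene",(100,75,40),S((28,196)))]
print("ch scene",fit2(cs,[.554,-.153,0]))
ct=[("top",(-100,75,40),T((455,412))),("top",(47,60,51),T((480,124)))]
print("ch top",fit2(ct,[.554,-.153,0]))
```

```text
scene (array([ 0.52206158, -0.15017058,  0.00820328]), [[-0.4, 0.2], [-0.3, -0.2], [0.6, 0.0]])
top (array([ 0.52360322, -0.1509874 ,  0.00773114]), [[-0.0, -0.5], [0.0, 0.5]])
ch scene (array([ 0.54881974, -0.15125111, -0.00489513]), [[0.5, 0.9], [-0.3, -0.0], [-0.3, -1.1]])
ch top (array([ 0.55369071, -0.15282332, -0.00173367]), [[-0.1, 0.7], [0.1, -0.7]])
```

```bash
python3 -m jog '[0.02,0.08,0,0,0,0,1,0.02,0.16,0,0,0,0,1,0.02,0.2,0,0,0,0,1,0.02,0.22,0,0,0,0,1,0.02,0.24,0,0,0,0,1,0.02,0.242,0,0,0,0,1,0.02,0.242,0,0,0,0,1]' 110; python3 need.py .5460 -.1535 .0505 0.002
```

```text
t: 10.05
tcp_pos: [0.51, -0.1556, 0.0513]
orientation: [-1.57, -0.0, -1.566]
force: [0.0, 0.3, 3.2]
gripper_width: 0.01
t 10.05 p [ 0.51   -0.1556  0.0513] F [0.  0.3 3.2] w 0.01 j [ 0.45  0.46 -0.34  2.05  0.24  0.67 -0.03]
need shift [-0.019  0.009  0.36 ] turn [-0.0002  0.001   0.    ]
```

```bash
python3 -m jog '[-0.02,0.01,0.05,0,0,0,1,-0.02,0.01,0.1,0,0,0,1,-0.02,0.01,0.15,0,0,0,1,-0.02,0.01,0.2,0,0,0,1,-0.02,0.01,0.2,0,0,0,1]'; python3 need.py .5460 -.1535 .0505 0.002
python3 -m jog '[0,0,0.05,0,0,0,1,0,0,0.1,0,0,0,1,0,0,0.16,0,0,0,1,0,0,0.16,0,0,0,1,0,0,0.16,0,0,0,1]'; python3 need.py .5460 -.1535 .0505 0.002
python3 - <<'E'
from h import *
import cv2
o=[]
for n,c in(("scene",(330,185)),("top",(385,235))):
    u=c; g=env.grab_frame(n)[:,:,::-1]
    o.append(cv2.convertScaleAbs(cv2.resize(g[u[1]-65:u[1]+65,u[0]-50:u[0]+50],(400,520),interpolation=cv2.INTER_CUBIC),alpha=1.5))
cv2.imwrite("pics/i1.png",np.hstack(o))
E
```

```text
t: 10.55
tcp_pos: [0.5308, -0.1533, 0.0502]
orientation: [-1.57, 0.0, -1.565]
force: [0.2, 1.2, 4.4]
gripper_width: 0.0104
t 10.55 p [ 0.5308 -0.1533  0.0502] F [0.2 1.2 4.4] w 0.0104 j [ 0.43  0.48 -0.33  2.01  0.24  0.69 -0.04]
need shift [ 0.003 -0.003  0.152] turn [-0.0003  0.0011 -0.0001]
t: 11.05
tcp_pos: [0.5461, -0.1533, 0.0501]
orientation: [-1.57, 0.0, -1.565]
force: [-1.1, 0.2, 5.0]
gripper_width: 0.0102
t 11.05 p [ 0.5461 -0.1533  0.0501] F [-1.1  0.2  5. ] w 0.0102 j [ 0.42  0.5  -0.33  1.97  0.24  0.71 -0.05]
need shift [ 0.002 -0.004 -0.001] turn [-0.0002  0.0011 -0.    ]
```

View pics/i1.png

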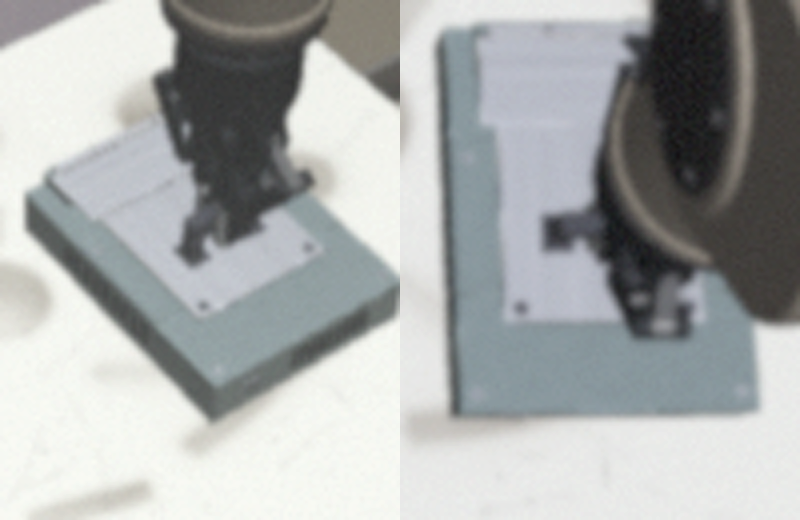

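The flap lies flat and the cover is tucked under it. In the top crop its near edge is at row 322 and the chassis front at row 412, which puts the nose at about x = 64 mm, centred to about 1 mm. Now pressing down.

```bash
python3 -m jog '[0,0.005,0,0,0,0,1,0,0.01,0,0,0,0,1,0,0.015,0,0,0,0,1,0,0.02,0,0,0,0,1,0,0.02,0,0,0,0,1,0,0.02,0,0,0,0,1]'; python3 need.py .5460 -.1535 .0505 0.002
```

```text
t: 11.75
tcp_pos: [0.5457, -0.1534, 0.049]
orientation: [-1.571, -0.0, -1.566]
force: [-6.3, 0.9, 22.7]
gripper_width: 0.0098
t 11.75 p [ 0.5457 -0.1534  0.049 ] F [-6.3  0.9 22.7] w 0.0098 j [ 0.42  0.5  -0.33  1.97  0.24  0.7  -0.05]
need shift [ 0.001 -0.015  0.003] turn [-0.      0.001   0.0001]
```

```bash
python3 -m jog '[0,0,0,0,0,0,1,0,0,0,0,0,0,1,0,0,0,0,0,0,1,0,0,0,0,0,0,1]'
python3 - <<'E'
from h import *
import cv2
o=[]
for n,c in(("scene",(330,185)),("top",(385,235))):
    u=c; g=env.grab_frame(n)[:,:,::-1]
    o.append(cv2.convertScaleAbs(cv2.resize(g[u[1]-65:u[1]+65,u[0]-50:u[0]+50],(400,520),interpolation=cv2.INTER_CUBIC),alpha=1.5))
cv2.imwrite("pics/j1.png",np.hstack(o))
E
```

```text
t: 12.15
tcp_pos: [0.5457, -0.1534, 0.049]
orientation: [-1.571, -0.0, -1.566]
force: [-7.0, 1.1, 22.8]
gripper_width: 0.0098
```

View pics/j1.png

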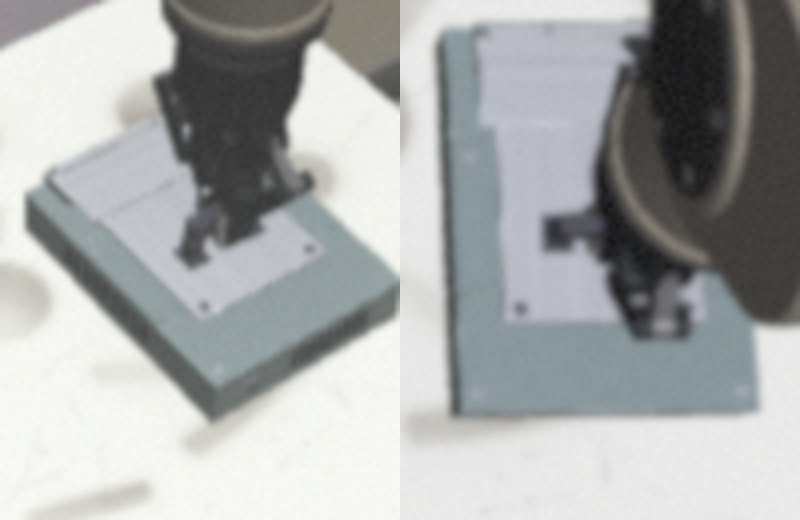

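The cover is flat, straight and under the level flap (near edge at row 322, flap edge at row 125), and the push is steady at 23 N. Handing in.

```bash
python3 -c "
from rig import env
env.job_done(); s=env.observe(); print(s['t'],s['tcp_pos'],s['force'])"
```

```text
the job is handed in; nothing more can be done
the job is handed in; nothing more can be done
```

I did the whole job and handed it in at about 12 s of the 51 s allowed; `job_done` gives no verdict, so I don't have a result.

- **Plunger:** I pressed it to its stop with the shut fingers (z = 0.0385 m, 37 N) and let it spring back. That it came back up was not seen in a picture, but I felt about 5 N of spring when the cover went down on it.
- **Cover:** I picked up the cover farther from the base by its handle and pushed its plain edge about 19 mm under the flap. I then pressed it flat and left it gripped and pressed.

Last checks:
- **Position:** the cover's edge is at chassis x ≈ 64–65 mm, about 1 mm off centre and under 0.02 rad off straight.
- **Press:** its underside is at about 40.1 mm, which is flat on the deck, with a steady 23 N push. The plunger should therefore be about 7 mm in; this is worked out from the height, not measured.
- **Flap:** it looks level in the last picture.
- **Bystanders:** I did not go near the dish, tub or bottle, but I did not measure them again at the end.
- **Disagreement:** one scene-camera fit put the chassis about 5 mm nearer in x than the top camera did. I used the top-camera value, and the edge still falls inside the allowed range either way.

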